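# Load the finned module into the shielded test box and clamp its lid

## Task

Lift the lid off the metal test box by its knob and set it down on the bench, knob up, clear of the box. Take the finned module out of the rack and lower it gently into the box so that it lies flat on the box floor, fins up, between the two low cradle rails and lengthways along them; then put the lid back fully home and swing the clamp arm right down onto it. Do not drop anything, and leave the other modules, the multimeter and the reel where they are.

Things in the scene. Friction and masses are not known exactly. Their poses are not given: they have to be found in the camera images.
- testbox: Open-topped aluminium test box, fixed: outside 80 (x) x 110 (y) x 52 mm high, walls and floor 5 mm, inside 70 x 100 mm. Origin: centre of underside, z up. The clamp bracket stands on the +x wall, out to x = 64 mm, y = 23 to 49 mm, up to 70 mm high. The lid starts on the box, unclamped.
- cradle (a point): Centre of the box floor (5 mm above the box origin; same axes): the module's origin belongs here, its length along x. Two cradle rails along x, 8 mm high, 8 mm wide, inner faces at y = +-23.5 mm. A loaded module has 30 mm of finger room to the wall on each long side (above the rails), only 5 mm at its ends.
- lid: Loose lid, about 200 g: aluminium plate 84 (x) x 114 (y) mm at z = 8 to 14 mm, under it a plug 60 x 92 mm (z = 0 to 8), in the middle a round black knob: neck 16 mm diameter, head 26 mm diameter at z = 23 to 40 mm. Origin: centre of the plug's underside. Seated: plate on the rim, plug inside with 4 to 5 mm play each side, origin 44 mm above the box's, x axes parallel (either way round).
- clamp (a joint): Clamp arm hinged on the box: 0 = down on the lid, pointing to the box's -x; grows as it swings up and back to +x. Starts at 1.85 to 2.15 rad; stop at 2.2. Steel bar 14 mm wide, 8 thick; last 30 mm a black grip 16 wide, 12 thick, its top 8 mm above the hinge line when down. At 0 it lies 0.5 mm above the lid plate. Friction 0.2 N m (3 N at the tip): stays where left; push or pinch it.
- clamp_hinge (a point): Hinge point of the clamp arm, on the arm's middle line: box coordinates x = 58, y = 36, z = 62.5 mm. The hinge line runs along the box's y.
- clamp_tip (a point): End of the clamp arm, mid-thickness of the bar, 82 mm from the hinge: box coordinates x = 58 - 82 cos(q), y = 36, z = 62.5 + 82 sin(q) mm, q the clamp joint.
- module: Finned module, the one to load: bare aluminium block 60 (x) x 40 (y) x 32 mm high, about 180 g; solid up to 20 mm, then five full-length fins 4 mm thick along x, the outer two flush with the sides. Origin: centre of underside, z up. Starts in one of the rack's three bays, length along the bay.
- rack: Plastic rack, fixed: base 64 (x) x 155 (y) x 6 mm; four walls 60 mm long (x), 5 thick, up to z = 40 mm, at y = +-25 and +-75 mm: three bays 45 mm wide, open at the top and at both x ends. Origin: centre of underside. Modules stand on the base (z = 6 mm). The walls hide their long sides (2.5 mm gap), so here a module can be taken only by its two ends, 60 mm apart.
- flat_module: Bystander: module of the same 60 x 40 x 32 mm outline with a flat top, in another bay of the rack. Origin: centre of the underside, x along its length.
- drum_module: Bystander: module 60 x 40 x 22 mm with a round black drum 30 mm in diameter on top (36 mm high in all), in another bay of the rack. Origin: centre of the underside, x along its length.
- meter: Bystander: yellow and black multimeter lying on its back, 80 (x) x 165 (y) x 37 mm (dial up to 41 mm). Origin: centre of the underside.
- reel: Bystander: steel wire reel standing on end, 54 mm diameter, 42 mm high. Origin: centre of the underside.
- supply: Fixed obstacle: grey bench power supply, 75 (x) x 130 (y) x 80 mm high (knobs and sockets on its -x face stick out 10 mm, look only). Origin: centre of the underside.
Things that resemble listed ones, but are neither listed nor needed, are in the scene too. Leave any green or orange look-alike of the module alone. What is shaped like the testbox but yellow is not meant.

How it is judged:
By the outcome, as a careful person would: the job done as asked, in the order asked, and still so for the second after the job is handed in, with the robot touching nothing.
It also fails if it takes over 72 s, if anything falls off the work surface, if the arm or the gripper's body presses on something with over 40 N, if the wrist force passes 120 N, or if a joint passes its speed limit or range.

## Robot

A 6-joint arm with a two-finger parallel gripper is mounted at the origin on the work surface. World frame = base frame: x ahead of the robot, y to its left, z up, the work surface at z = 0. Lengths are in mm, angles in rad, forces in N, time in s.
With the tool pointing down it reaches from about 350 to 775 mm from the base axis. Payload 7.3 kg.
Tool frame: the origin (TCP) lies at the very end of the fingers, on their centre line; the grasp point (between the pads) lies 19 mm behind it; z points along the fingers, y is the line along which they close (so a half turn about z gives the same grasp; the last joint's range is limited). The gripper opens to 92 mm and grips with 3 to 60 N. Pads are 19 mm wide; open, the fingers measure 130 mm over their backs; the gripper's body (75 mm by 190 mm) begins 47 mm behind the grasp point.
Start: joints at [1.019, 0.342, 1.524, -0, 1.275, -0.146], TCP at [207.234, 482.389, 226.741] pointing down, gripper open.
Joint ranges: [-2.53, 2.53], [-0.77, 2.02], [0.04, 2.7], [-1, 4.14], [0.28, 2.66], [-3.11, 3.11]. Speed limits (rad/s): [2.57, 2.57, 3.14, 3.14, 3.14, 3.14].

## Interface

Orientations are given as [roll, pitch, yaw] about the fixed x, y, z axes, in that order (R = Rz(yaw) Ry(pitch) Rx(roll)).
In Python, from plant import bot gives the robot as it stands.
- The arm moves only by the tool apply_moves, never from a script. Its argument "motion" is text: rows parted by semicolons, each of 4 numbers parted by spaces: the shift along the tool's x, y, z in m, then the turn about the tool's z in degrees. A call has 1 to 8 rows; each row shifts and turns the commanded pose from where the row before left it, along the tool's axes as they then stand; what a row does not reach is not made up. A row lasts 1/8 s, in which the tool goes at most 62.5 mm and 10.7 degrees, less where a joint would pass 70% of its speed; a pose out of reach is approached as far as the arm can. A call with a gripper value outside its range is refused whole. "fingers" is the opening, from -1 (shut) to 1 (fully open), set as the call begins (left out, the last holds). The fingers move at their own pace and stop on an object; the grip force is fixed at half the most. Time passes only in rows, so rows that do not move let the fingers close. It gives the time, the measured TCP pose, the force, the opening and the grip force at its end, in the units of the state.
- bot.get_obs(): the state, without advancing time (a new reading comes with each control period).
- bot.capture(name): name is "scene" or "top"; returns a dict with "img" (420x560x3 uint8, blue, green, red), "range_z" (420x560 float32, mm along the optical axis (not along the pixel's ray), 0 where there is no reading), "fx", "fy", "cx", "cy" (pixels), "world_from_camera" (4x4, takes a point from camera to world coordinates). Camera axes: x right, y down, z forward; pixel columns grow to the right and rows downward; lengths in mm; the calibration is good to about 2 mm. A picture is of the moment at which its call begins.
- bot.close_job(): hands the job in; it is judged then, once.
Trained networks look in a picture, given as the dict that the camera call returned (one of the last four; its "shot" number tells which), for a name from the list of things; names that differ only in an ending like _2 or _b are one class to them, and where a whole thing is asked for, a point or a joint stands for the part that bears it (a point fixed in the world has none). Each returns a list of dicts, best first, with "p" (0 to 1); they miss things now and then, are a little off and sometimes report something else, mostly with a low value. They report only what shows in the picture. A call takes as long as a camera call. They do not tell look-alikes from the thing itself.
- bot.cut_out(picture, thing): "pixels" (420x560 bool, what is visible of it) and "point" ([column, row] in pixels, amid what is visible of it).
The state is a dict: "time": time; "joint_positions": joint angles; "dq": joint speeds; "tau": joint torques, N m; "tool_pos": TCP position; "tcp_rot": TCP orientation; "contact_force": force on the tool from outside, world axes, zero at the start; "moment": the same for the moment, N m; "grip_width": finger opening in mm; "finger_force": force on a finger pad.
Only numpy, scipy, OpenCV 4.12 (cv2) and the standard library are available. Lean on these libraries where they do the work, as an engineer would, in place of code of your own. Each camera call takes 0.05 s, during which the arm holds its last target. There are 200 camera calls.

## Working session

There is one attempt and no reset: what is moved stays moved. The work goes in short steps, Python scripts to look and compute and a tool call to move; the robot and the scene stay as the last step left them, time stands still between calls to the robot, and variables do not carry over. Pictures are saved under pics/ and viewed, at most 10 in all, crops included, and the job is handed in when it is done.

Besides the shell and the picture viewer there is one more tool, called after "Emit:" as name(argument=value, ...), one argument or row to a line, values as JSON. apply_moves: Moves the arm, as the interface text tells. Its arguments: {"type":"object","properties":{"motion":{"type":"string"},"fingers":{"type":"number"}},"required":["motion"]}

```bash
ls; mkdir -p pics; cat > h.py <<'E'
import numpy as np, cv2
from plant import bot
def pts(c):
    v,u=np.mgrid[0:420,0:560]; z=c["range_z"]
    P=np.stack([(u-c["cx"])/c["fx"]*z,(v-c["cy"])/c["fy"]*z,z,np.ones_like(z)],-1)
    W=P@np.array(c["world_from_camera"]).T
    W=W[...,:3]; W[z<=0]=np.nan
    return W
E
python3 - <<'E'
from h import *
o=bot.get_obs(); print(o)
a=bot.capture("scene"); b=bot.capture("top")
cv2.imwrite("pics/s0.png",a["img"]);cv2.imwrite("pics/t0.png",b["img"])
print(np.array(a["world_from_camera"]).round(2),np.array(b["world_from_camera"]).round(2),b["fx"])
for n in ["testbox","lid","clamp","module","rack","flat_module","drum_module","meter","reel","supply"]:
    for nm,c in(("s",a),("t",b)):
        W=pts(c)
        for d in bot.cut_out(c,n)[:3]:
            m=d["pixels"]; p=W[m]; print(n,nm,round(d["p"],2),np.round(d["point"]),m.sum(),np.nanmedian(p,0).round(),np.nanpercentile(p,3,axis=0).round(),np.nanpercentile(p,97,axis=0).round())
E
```

```text
pics
{'time': 0.0, 'joint_positions': array([ 1.01898792e+00,  3.42726507e-01,  1.52501603e+00, -4.31085386e-05,
        1.27539968e+00, -1.45993861e-01]), 'dq': array([-0.00053314,  0.00058456,  0.00017083, -0.00057809, -0.00087024,
       -0.00125208]), 'tau': array([ 3.78257323e-05, -4.31245029e+01, -2.44221461e+01,  7.17735942e-02,
        5.60407480e-02, -1.08515278e-04]), 'tool_pos': array([207.02470274, 482.01260616, 226.04334541]), 'tcp_rot': array([-3.14005358e+00, -1.84640774e-04,  2.73579055e+00]), 'contact_force': array([0.3213581 , 0.26186607, 0.53056619]), 'moment': array([-0.07441324, -0.00691686, -0.01760178]), 'finger_force': 0.0, 'grip_width': 91.96662094274018}
[[-2.00000e-02  8.70000e-01 -5.00000e-01  1.15497e+03]
 [ 1.00000e+00  1.00000e-02 -2.00000e-02  6.87200e+01]
 [-1.00000e-02 -5.00000e-01 -8.70000e-01  1.15102e+03]
 [ 0.00000e+00  0.00000e+00  0.00000e+00  1.00000e+00]] [[-2.00000e-02 -9.80000e-01  1.80000e-01  3.18110e+02]
 [-1.00000e+00  2.00000e-02 -0.00000e+00  4.86800e+01]
 [-0.00000e+00 -1.80000e-01 -9.80000e-01  1.21132e+03]
 [ 0.00000e+00  0.00000e+
[... 1922 characters left out ...]
] [ 547. -253.   43.]
drum_module t 0.6 [402. 212.] 346 [ 512. -266.   29.] [ 485. -288.   22.] [ 541. -249.   45.]
meter s 0.73 [255. 183.] 1800 [424. -31.  33.] [ 377. -109.    6.] [452.  45.  40.]
meter s 0.62 [195. 219.] 371 [ 542. -173.   36.] [ 506. -192.   13.] [ 567. -154.   41.]
meter t 0.74 [315. 254.] 2069 [408. -31.  35.] [ 370. -106.    2.] [448.  49.  42.]
reel s 0.86 [263. 213.] 427 [516.  -5.  39.] [488. -29.   1.] [534.  18.  44.]
reel t 0.86 [300. 214.] 348 [505.  -2.  42.] [483. -25.   4.] [530.  21.  47.]
supply s 0.91 [236. 272.] 2391 [698. -57.  77.] [ 647. -121.    1.] [727.   7.  82.]
supply t 0.59 [322. 148.] 1842 [673. -53.  79.] [ 639. -115.    3.] [721.   7.  84.]
```

View pics/s0.png

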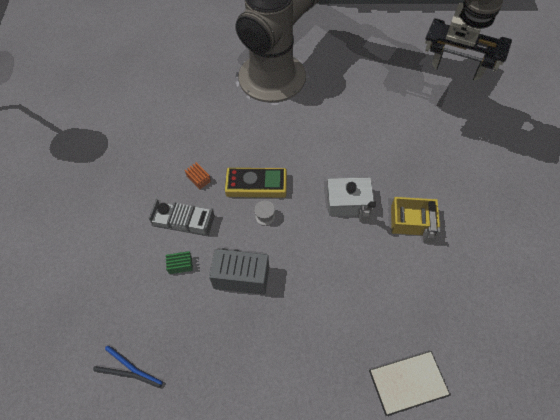

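View pics/t0.png

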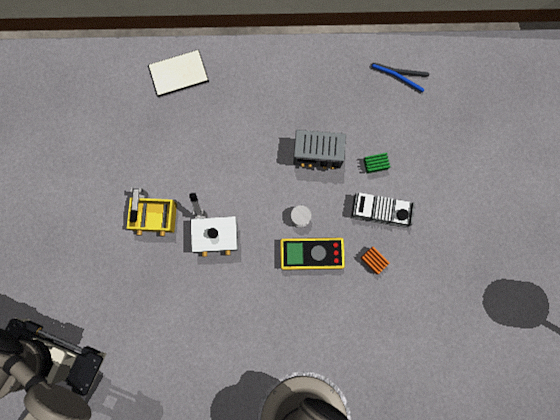

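The scene shot shows the aluminium box with lid and knob at (351,192), the finned module in the middle bay at (181,217), and look-alikes: green (179,262), orange (197,175) and a yellow box (416,216). The top view agrees, so next I'll fit poses.

```bash
cat >> h.py <<'E'
def rect(p):
    (c,s,a)=cv2.minAreaRect(p[:,:2].astype(np.float32)); return np.round(c,1),np.round(s,1),round(a,1)
def sel(W,x0,x1,y0,y1,z0,z1):
    w=W.reshape(-1,3); 
    with np.errstate(invalid='ignore'): m=(w[:,0]>x0)&(w[:,0]<x1)&(w[:,1]>y0)&(w[:,1]<y1)&(w[:,2]>z0)&(w[:,2]<z1)
    return w[m]
E
python3 - <<'E'
from h import *
for n in("scene","top"):
    c=bot.capture(n); W=pts(c); print(n, c["fx"])
    t=sel(W,560,700,100,300,-20,20); print("table",np.median(t,0))
    p=sel(W,400,530,140,300,53,63); print("plate",rect(p),np.median(p,0),len(p))
    p=sel(W,440,485,195,245,72,95); print("knob",rect(p),np.median(p,0),p.mean(0),len(p))
    p=sel(W,470,590,-320,-120,30,50); print("rack",rect(p),np.median(p,0),len(p))
    for d in bot.cut_out(c,"module")[:3]:
        q=W[d["pixels"]]; q=q[(q[:,2]>28)]; print("mod",rect(q),np.median(q,0),len(q))
    for d in bot.cut_out(c,"drum_module")[:1]+bot.cut_out(c,"flat_module")[:1]:
        q=W[d["pixels"]]; q=q[(q[:,2]>15)]; print("other",rect(q),np.median(q,0),len(q))
    p=sel(W,500,600,235,285,66,160); print("arm",rect(p),np.median(p,0),p.max(0),len(p)); i=np.argsort(p[:,2])[::6]; print(p[i].round().tolist())
    p=sel(W,470,545,-30,30,34,55); print("reel",rect(p))
E
```

```text
scene 496.7308008199686
table [633.05283756 200.02194335  -1.45518454]
plate (array([473.5, 217.5]), array([115.4, 106.1]), 89.9) [468.45954954 213.70111745  56.90080547] 1063
knob (array([463.9, 217. ]), array([24.4, 25. ]), 40.2) [465.77561791 216.71672681  81.4190376 ] [465.07950563 216.49889818  81.21847384] 84
rack (array([ 524.5, -222.4]), array([157.3,  64. ]), 79.4) [ 526.12878588 -204.8723895    37.06577555] 952
mod (array([ 653.1, -212.6]), array([40.4, 57.4]), 9.1) [ 654.02522919 -210.97093319   30.2957403 ] 193
mod (array([ 526.9, -221.6]), array([39.2, 60. ]), 78.6) [ 528.11140576 -222.5229605    34.91940002] 244
mod (array([ 392.9, -194.6]), array([62.3, 39.4]), 42.5) [ 393.19477905 -194.63059991   30.73006361] 135
other (array([ 516.6, -270. ]), array([44., 62.]), 79.5) [ 520.17973738 -270.21191295   28.31289243] 316
other (array([ 534. , -174.4]), array([44.3, 63.2]), 79.0) [ 540.66894614 -172.73369555   36.7032573 ] 381
arm (array([532.2, 257.4]), array([42.3, 25.5]), 16.0) [543.46276392 254.50585729 122.81206874] [554.51782603 268.1308291  142.28919821] 80
[[513.0, 
[... 1404 characters left out ...]
8.27208815] [551.92780525 272.87546555 144.04300272] 155
[[515.0, 245.0, 66.0], [512.0, 268.0, 67.0], [514.0, 247.0, 68.0], [520.0, 270.0, 69.0], [514.0, 254.0, 71.0], [516.0, 264.0, 74.0], [518.0, 253.0, 78.0], [520.0, 255.0, 81.0], [522.0, 264.0, 85.0], [523.0, 258.0, 93.0], [530.0, 253.0, 94.0], [527.0, 254.0, 100.0], [531.0, 254.0, 103.0], [530.0, 255.0, 109.0], [532.0, 257.0, 111.0], [531.0, 254.0, 116.0], [533.0, 263.0, 119.0], [535.0, 265.0, 125.0], [537.0, 264.0, 126.0], [538.0, 259.0, 130.0], [540.0, 268.0, 134.0], [552.0, 255.0, 136.0], [549.0, 255.0, 137.0], [544.0, 257.0, 138.0], [541.0, 255.0, 140.0], [544.0, 264.0, 141.0]]
reel (array([507.5,  -1.7]), array([51.9, 50.6]), 86.2)
```

```bash
cat >> h.py <<'E'
def plan(p0,y0,p1,y1,n):
    """rows from pose to pose, tool down, yaw deg; tool x=(c,s), y=(s,-c), z=down"""
    d=(np.array(p1)-p0)/n; t=(y1-y0)/n; r=[]
    for i in range(n):
        a=np.radians(y0+i*t); c,s=np.cos(a),np.sin(a)
        r.append("%.4f %.4f %.4f %.1f"%((c*d[0]+s*d[1])/1e3,(s*d[0]-c*d[1])/1e3,-d[2]/1e3,-t))
    return "; ".join(r)
E
python3 - <<'E'
from h import *
print(plan((207.2,482.4,226.7),156.75,(463,218,150),180,8))
E
```

```text
-0.0424 -0.0177 0.0096 -2.9; -0.0415 -0.0199 0.0096 -2.9; -0.0404 -0.0219 0.0096 -2.9; -0.0392 -0.0240 0.0096 -2.9; -0.0380 -0.0259 0.0096 -2.9; -0.0366 -0.0278 0.0096 -2.9; -0.0352 -0.0296 0.0096 -2.9; -0.0336 -0.0314 0.0096 -2.9
```

Emit:
apply_moves(
  motion="-0.0424 -0.0177 0.0096 -2.9; -0.0415 -0.0199 0.0096 -2.9; -0.0404 -0.0219 0.0096 -2.9; -0.0392 -0.0240 0.0096 -2.9; -0.0380 -0.0259 0.0096 -2.9; -0.0366 -0.0278 0.0096 -2.9; -0.0352 -0.0296 0.0096 -2.9; -0.0336 -0.0314 0.0096 -2.9",
  fingers=1,
)

```text
time: 2.5
tool_pos: [464.0, 216.9, 149.8]
tcp_rot: [3.141, 0.0, -3.141]
contact_force: [0.3, 0.3, 0.8]
grip_width: 91.5
finger_force: 0.0
```

Emit:
apply_moves(
  motion="0 0 0 0",
)

```text
time: 2.62
tool_pos: [464.5, 215.8, 149.2]
tcp_rot: [-3.141, -0.001, 3.137]
contact_force: [-0.5, -0.2, -0.1]
grip_width: 92.0
finger_force: 0.0
```

Emit:
apply_moves(
  motion="0 0.001 0.03 0; 0 0 0.03 0; 0 0 0.018 0; 0 0 0.009 0; 0 0 0 0",
)

```text
time: 3.25
tool_pos: [462.5, 219.4, 62.9]
tcp_rot: [3.142, -0.001, 3.141]
contact_force: [0.9, 0.2, 0.2]
grip_width: 91.8
finger_force: 0.0
```

Emit:
apply_moves(
  motion="0 0 0 0; 0 0 0 0; 0 0 0 0; 0 0 0 0; 0 0 0 0; 0 0 0 0",
  fingers=-1,
)

```text
time: 4.0
tool_pos: [463.0, 219.0, 62.9]
tcp_rot: [3.142, 0.0, 3.141]
contact_force: [0.2, 0.4, -0.4]
grip_width: 36.7
finger_force: 0.0
```

Emit:
apply_moves(
  motion="0 0 0 0; 0 0 0 0; 0 0 0 0; 0 0 0 0",
)

```text
time: 4.5
tool_pos: [463.0, 219.0, 62.9]
tcp_rot: [3.142, -0.0, 3.141]
contact_force: [-0.9, -0.6, 0.1]
grip_width: 24.6
finger_force: 30.0
```

```bash
python3 - <<'E'
from h import *
o=bot.get_obs();print(o["tool_pos"],o["grip_width"],o["finger_force"],o["contact_force"])
E
```

```text
[462.95072407 218.99266392  62.90957525] 24.630033555772144 30.000041252933443 [-0.87419981 -0.5514678   0.14322484]
```

Emit:
apply_moves(
  motion="0 0 -0.004 0; 0 0 -0.01 0; 0 0 -0.02 0; 0 0 -0.03 0; 0 0 0 0",
)

```text
time: 5.12
tool_pos: [464.4, 219.5, 129.3]
tcp_rot: [3.14, 0.005, 3.141]
contact_force: [0.3, -0.3, -1.1]
grip_width: 24.9
finger_force: 30.0
```

```bash
python3 - <<'E'
from h import *
o=bot.get_obs();print(o["tool_pos"],o["grip_width"],o["finger_force"],o["contact_force"],o["moment"])
a=bot.capture("scene")["img"];b=bot.capture("top")["img"]
cv2.imwrite("pics/lift.png",np.hstack([cv2.resize(a[140:260,290:430],(400,343)),cv2.resize(b[160:280,140:280],(400,343))]))
E
```

```text
[464.4221301  219.52340531 129.28910656] 24.889543754635806 29.9996918393299 [ 0.34438189 -0.3134734  -1.09826907] [ 0.0382352   0.01438818 -0.04866368]
```

View pics/lift.png

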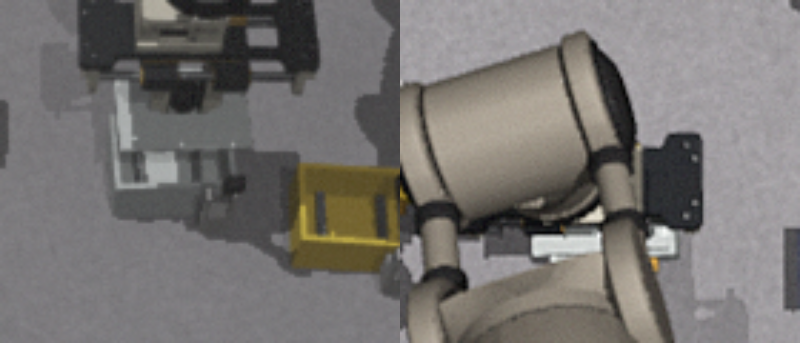

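The left crop (scene camera) shows the lid hanging level from the knob (185,95), with the open box and its rails below.

Emit:
apply_moves(
  motion="0 -0.015 0 0; 0 -0.03 0 0; -0.01 -0.035 0 0; -0.03 -0.019 0 0; -0.035 0 0 0; -0.035 0 0 0; -0.03 0 0 0; -0.012 0 0 0",
)

```text
time: 6.22
tool_pos: [615.6, 118.4, 125.2]
tcp_rot: [-3.141, -0.002, 3.14]
contact_force: [-0.4, -0.4, -2.5]
grip_width: 24.6
finger_force: 30.0
```

Emit:
apply_moves(
  motion="0 0 0.03 0; 0 0 0.03 0; 0 0 0.025 0; 0 0 0.012 0; 0 0 0.006 0; 0 0 0 0; 0 0 0 0",
)

```text
time: 7.1
tool_pos: [615.5, 119.9, 24.9]
tcp_rot: [3.141, 0.002, 3.141]
contact_force: [-0.3, 0.1, -2.8]
grip_width: 24.8
finger_force: 30.0
```

Emit:
apply_moves(
  motion="0 0 0.002 0; 0 0 0.002 0; 0 0 0.001 0; 0 0 0.0005 0; 0 0 0.0005 0; 0 0 0 0",
)

```text
time: 7.85
tool_pos: [614.8, 119.9, 18.9]
tcp_rot: [3.142, 0.0, 3.141]
contact_force: [-3.1, 0.7, 5.5]
grip_width: 25.0
finger_force: 30.0
```

Contact at the expected height. I'll release, rise, and survey from here and on the way.

Emit:
apply_moves(
  motion="0 0 0 0; 0 0 0 0; 0 0 0 0; 0 0 0 0; 0 0 -0.03 0; 0 0 -0.04 0; 0 0 -0.05 0; 0 0 -0.03 0",
  fingers=1,
)

```text
time: 8.85
tool_pos: [615.6, 120.0, 170.7]
tcp_rot: [3.141, 0.003, 3.141]
contact_force: [0.4, 0.1, 0.5]
grip_width: 91.7
finger_force: 0.0
```

```bash
python3 - <<'E'
from h import *
o=bot.get_obs();p=o["tool_pos"];print(p,o["grip_width"])
# to module hover (525,-221), 79 deg
print(plan(p,180,(525,-221,140),79,12))
E
```

```text
[615.64702551 119.95923956 170.70188216] 91.65359464813272
0.0076 -0.0284 0.0026 8.4; 0.0033 -0.0292 0.0026 8.4; -0.0010 -0.0294 0.0026 8.4; -0.0053 -0.0289 0.0026 8.4; -0.0095 -0.0278 0.0026 8.4; -0.0134 -0.0262 0.0026 8.4; -0.0171 -0.0239 0.0026 8.4; -0.0204 -0.0211 0.0026 8.4; -0.0233 -0.0179 0.0026 8.4; -0.0257 -0.0143 0.0026 8.4; -0.0275 -0.0104 0.0026 8.4; -0.0287 -0.0063 0.0026 8.4
```

Emit:
apply_moves(
  motion="0.0076 -0.0284 0.0026 8.4; 0.0033 -0.0292 0.0026 8.4; -0.0010 -0.0294 0.0026 8.4; -0.0053 -0.0289 0.0026 8.4; -0.0095 -0.0278 0.0026 8.4; -0.0134 -0.0262 0.0026 8.4; -0.0171 -0.0239 0.0026 8.4; -0.0204 -0.0211 0.0026 8.4",
)

```text
time: 9.85
tool_pos: [554.2, -108.3, 147.1]
tcp_rot: [3.141, 0.0, 1.963]
contact_force: [-0.1, 0.2, -0.1]
grip_width: 91.8
finger_force: 0.0
```

Emit:
apply_moves(
  motion="-0.0233 -0.0179 0.0026 8.4; -0.0257 -0.0143 0.0026 8.4; -0.0275 -0.0104 0.0026 8.4; -0.0287 -0.0063 0.0026 8.4; 0 0 0 0; 0 0 0 0",
)

```text
time: 10.6
tool_pos: [524.5, -220.5, 136.7]
tcp_rot: [-3.142, -0.0, 1.383]
contact_force: [0.7, 0.2, 0.1]
grip_width: 91.9
finger_force: 0.0
```

```bash
cat >> h.py <<'E'
def box(W,dx=0,dy=0):
    p=sel(W,410,535,150,290,48,57); 
    return p
E
python3 - <<'E'
from h import *
o=bot.get_obs();p=o["tool_pos"];print(p,o["tcp_rot"],o["grip_width"])
for n in("scene","top"):
    c=bot.capture(n);W=pts(c);np.save("W_%s.npy"%n,W);cv2.imwrite("img_%s.png"%n,c["img"])
    p=sel(W,405,520,150,290,46,57); q=p[p[:,1]<235]; print(n,"rim",rect(p),len(p),"no-bracket",rect(q),len(q),np.median(p[:,2]))
    p=sel(W,555,680,50,190,8,20); print("lid",rect(p)); p=sel(W,590,640,95,145,32,46); print("knob",rect(p),p.mean(0))
    p=sel(W,470,590,-320,-120,30,50); print("rack",rect(p))
    p=sel(W,500,600,235,285,66,160); i=np.argsort(p[:,2])[::-5][:8]; print(p[i].round().tolist())
a=cv2.imread("img_scene.png");b=cv2.imread("img_top.png")
cv2.imwrite("pics/open.png",np.hstack([cv2.resize(a[150:270,310:450],(400,343)),cv2.resize(b[170:290,160:300],(400,343))]))
E
```

```text
[ 524.5332869  -220.48229888  136.70850661] [-3.14152952e+00 -4.99931054e-04  1.38323902e+00] 91.90727620576254
scene rim (array([470.4, 218. ]), array([100.6, 111.4]), 1.9) 283 no-bracket (array([463. , 198.2]), array([83.9, 72.6]), 2.5) 181 49.992624019717596
lid (array([614.5, 119.4]), array([ 88.2, 113.3]), 0.6)
knob (array([614.8, 118.3]), array([26.3, 23.2]), 8.9) [615.86367429 118.36613929  38.58066049]
rack (array([ 523.9, -221.2]), array([155.6,  64.4]), 78.6)
[[543.0, 256.0, 140.0], [550.0, 259.0, 138.0], [544.0, 261.0, 138.0], [552.0, 259.0, 136.0], [548.0, 257.0, 135.0], [545.0, 252.0, 134.0], [547.0, 250.0, 133.0], [552.0, 262.0, 132.0]]
top rim (array([468.1, 220.6]), array([ 96.3, 110.4]), 0.9) 318 no-bracket (array([462. , 200.5]), array([80.5, 69.7]), 1.7) 175 51.46193193342049
lid (array([613.1, 122. ]), array([ 84.6, 114.2]), 2.4)
knob (array([612.6, 121.9]), array([21. , 24.4]), 89.5) [612.55587077 121.48895636  39.33720567]
rack (array([ 531.1, -176.2]), array([68.1, 62.4]), 79.1)
[[548.0, 264.0, 143.0], [546.0, 264.0, 141.0], [541.0, 254.0, 140.0], [544.0, 255.0, 140.0], [544.0, 252.0, 139.0], [549.0, 253.0, 138.0], [542.0, 260.0, 137.0], [540.0, 260.0, 134.0]]
```

View pics/open.png

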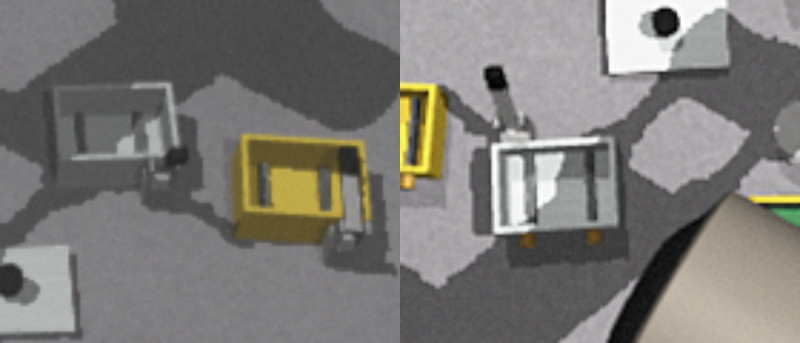

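The scene crop shows the open box with its rails (80,130) and (150,130) and the lid lying flat at bottom left. Its knob position matches the TCP when averaged over both cameras. Next, take the module by its ends.

Emit:
apply_moves(
  motion="0 0 0.03 0; 0 0 0.035 0; 0 0 0.03 0; 0 0 0.018 0; 0 0 0.008 0; 0 0 0.003 0; 0 0 0 0",
)

```text
time: 11.58
tool_pos: [524.9, -221.0, 13.3]
tcp_rot: [3.141, 0.0, 1.382]
contact_force: [0.5, 0.2, -0.5]
grip_width: 91.8
finger_force: 0.0
```

Emit:
apply_moves(
  motion="0 0 0 0; 0 0 0 0; 0 0 0 0; 0 0 0 0; 0 0 0 0; 0 0 0 0; 0 0 0 0; 0 0 0 0",
  fingers=-1,
)

```text
time: 12.58
tool_pos: [524.5, -221.1, 12.8]
tcp_rot: [3.141, 0.0, 1.381]
contact_force: [-0.3, 0.1, 3.5]
grip_width: 59.6
finger_force: 30.0
```

```bash
python3 - <<'E'
from h import *
from scipy.optimize import least_squares
o=bot.get_obs();print(o["tool_pos"],o["tcp_rot"],o["grip_width"],o["finger_force"],o["contact_force"],o["moment"])
# rim lines: inner-vs-outer; fit by rim-band model: distance of top points to centre-line of wall rectangle (75x105)
for n in("scene","top"):
    W=np.load("W_%s.npy"%n); z=50 if n=="scene" else 51.5
    p=sel(W,405,520,150,290,z-2.5,z+3)[:,:2]
    def f(v,p=p):
        c,s=np.cos(v[2]),np.sin(v[2]); d=p-v[:2]; q=np.abs(np.c_[d[:,0]*c+d[:,1]*s,-d[:,0]*s+d[:,1]*c])-[37.5,52.5]
        return np.where((q<0).all(1),q.max(1),np.hypot(*np.maximum(q,0).T))
    r=least_squares(f,[462.5,219.3,0.02],loss="soft_l1",f_scale=1.5); print(n,r.x[:2],np.degrees(r.x[2]),len(p),np.abs(r.fun).mean())
E
```

```text
[ 524.49442175 -221.09270621   12.8395141 ] [3.14139630e+00 5.66453051e-06 1.38137190e+00] 59.64675745436576 29.99466748908162 [-0.3256946   0.06926863  3.52233992] [-0.0976931   0.24207561 -0.01075693]
scene [462.16904087 217.36899125] 2.863535601938297 202 1.8205999668414397
top [460.94902643 220.61405211] 2.6679372125194036 228 1.4738184665794933
```

Emit:
apply_moves(
  motion="0 0 -0.004 0; 0 0 -0.01 0; 0 0 -0.025 0; 0 0 -0.035 0; 0 0 -0.03 0; 0 0 -0.01 0; 0 0 0 0",
)

```text
time: 13.45
tool_pos: [524.4, -221.0, 126.9]
tcp_rot: [3.141, 0.0, 1.381]
contact_force: [0.4, 0.5, -2.4]
grip_width: 59.7
finger_force: 30.0
```

```bash
python3 - <<'E'
from h import *
o=bot.get_obs();p=o["tool_pos"];print(p,o["tcp_rot"],o["grip_width"],o["finger_force"],o["contact_force"],o["moment"])
print(plan(p,79.2,(480,90,p[2]),92,10))
from scipy.optimize import least_squares
V=[]
for n in("scene","top"):
    P=[];L=[]
    for k in range(3):
        c=bot.capture(n);W=pts(c); z=50.2 if n=="scene" else 51.5
        P.append(sel(W,405,520,150,290,z-2.5,z+3)[:,:2]); L.append(sel(W,555,680,50,190,8,20)[:,:2])
    p=np.vstack(P)
    for nm,q in(("-x",p[(p[:,0]<432)&(p[:,1]>175)&(p[:,1]<265)]),("-y",p[(p[:,1]<176)&(p[:,0]>432)&(p[:,0]<492)]),("+y",p[(p[:,1]>262)&(p[:,0]>432)&(p[:,0]<492)]),("+x",p[(p[:,0]>490)&(p[:,1]<236)&(p[:,1]>175)])):
        vx,vy,x0,y0=cv2.fitLine(q.astype(np.float32),cv2.DIST_HUBER,0,.01,.01).ravel(); print(n,nm,len(q),"mid",round(x0,1),round(y0,1),"slope deg",round(np.degrees(np.arctan2(vy,vx)),1))
    for l in L: print(rect(l))
E
```

```text
[ 524.44357036 -221.02619961  126.87782096] [3.14097552e+00 1.13318442e-04 1.38141182e+00] 59.661866072968536 29.995182640850544 [ 0.40910643  0.46291696 -2.42746356] [-0.07049744  0.09913587 -0.04253574]
0.0297 -0.0102 -0.0000 -1.3; 0.0299 -0.0095 -0.0000 -1.3; 0.0301 -0.0089 -0.0000 -1.3; 0.0303 -0.0082 -0.0000 -1.3; 0.0305 -0.0075 -0.0000 -1.3; 0.0307 -0.0068 -0.0000 -1.3; 0.0308 -0.0061 -0.0000 -1.3; 0.0309 -0.0054 -0.0000 -1.3; 0.0311 -0.0047 -0.0000 -1.3; 0.0312 -0.0041 -0.0000 -1.3
scene -x 184 mid 425.3 221.3 slope deg -86.4
scene -y 103 mid 472.0 165.1 slope deg 2.4
scene +y 100 mid 459.7 269.6 slope deg 2.5
scene +x 132 mid 500.7 206.0 slope deg -88.6
(array([614.3, 118.7]), array([ 87.1, 113.8]), 2.2)
(array([614.8, 119.2]), array([ 86.5, 113.9]), 1.4)
(array([614.7, 118.7]), array([ 86.2, 114.3]), 2.6)
top -x 190 mid 423.3 221.3 slope deg -87.6
top -y 116 mid 464.0 168.0 slope deg 1.1
top +y 132 mid 459.3 272.7 slope deg 2.2
top +x 125 mid 498.8 204.9 slope deg -88.9
(array([613.1, 122.1]), array([ 84.7, 114.5]), 2.1)
(array([617. , 122.2]), array([ 92.2, 114.2]), 2.4)
(array([614.4, 122. ]), array([ 86.8, 114.4]), 1.7)
```

Emit:
apply_moves(
  motion="0.0297 -0.0102 0 -1.3; 0.0299 -0.0095 0 -1.3; 0.0301 -0.0089 0 -1.3; 0.0303 -0.0082 0 -1.3; 0.0305 -0.0075 0 -1.3; 0.0307 -0.0068 0 -1.3; 0.0308 -0.0061 0 -1.3; 0.0309 -0.0054 0 -1.3",
)

```text
time: 14.75
tool_pos: [488.5, 28.6, 126.3]
tcp_rot: [-3.141, -0.0, 1.564]
contact_force: [1.1, 0.3, -1.6]
grip_width: 59.9
finger_force: 30.0
```

Emit:
apply_moves(
  motion="0.0311 -0.0047 0 -1.3; 0.0312 -0.0041 0 -1.3; 0 0 0.02 0; 0 0 0.03 0; 0 0 0.03 0; 0 0 0.02 0; 0 0 0.01 0; 0 0 0 0",
)

```text
time: 15.75
tool_pos: [479.6, 89.9, 16.3]
tcp_rot: [-3.14, -0.0, 1.608]
contact_force: [1.0, 0.0, -2.1]
grip_width: 60.1
finger_force: 30.0
```

Emit:
apply_moves(
  motion="0 0 0.003 0; 0 0 0 0",
)

```text
time: 16.0
tool_pos: [480.2, 89.9, 14.2]
tcp_rot: [3.141, -0.0, 1.608]
contact_force: [-0.5, -0.7, -1.6]
grip_width: 59.9
finger_force: 30.0
```

Emit:
apply_moves(
  motion="0 0 0.002 0; 0 0 0.002 0; 0 0 0.001 0; 0 0 0.001 0; 0 0 0.0005 0; 0 0 0 0",
)

```text
time: 16.75
tool_pos: [479.8, 89.9, 7.2]
tcp_rot: [-3.142, -0.0, 1.608]
contact_force: [0.4, -0.2, -2.7]
grip_width: 59.7
finger_force: 30.0
```

Emit:
apply_moves(
  motion="0 0 0.0005 0; 0 0 0.0005 0; 0 0 0 0",
)

```text
time: 17.12
tool_pos: [479.9, 89.9, 6.8]
tcp_rot: [3.141, -0.0, 1.608]
contact_force: [-1.2, -0.3, 5.6]
grip_width: 59.9
finger_force: 30.0
```

Emit:
apply_moves(
  motion="0 0 0 0; 0 0 0 0; 0 0 0 0; 0 0 0 0; 0 0 -0.02 0; 0 0 -0.035 0; 0 0 -0.035 -5; 0 0 0 -10",
  fingers=1,
)

```text
time: 18.12
tool_pos: [481.6, 90.0, 98.8]
tcp_rot: [3.136, 0.001, 1.875]
contact_force: [-0.5, -0.8, -0.2]
grip_width: 91.9
finger_force: 0.0
```

Emit:
apply_moves(
  motion="0 0 0 -10; 0 0 0 -10; 0 0 0 -10; 0 0 0 -10; 0 0 0 -10; 0 0 0 -10; 0 0 0 -10; 0 0 0 -5",
)

```text
time: 19.12
tool_pos: [479.8, 89.9, 96.2]
tcp_rot: [3.142, -0.0, -3.1]
contact_force: [0.3, 0.4, -0.2]
grip_width: 91.9
finger_force: 0.0
```

```bash
python3 - <<'E'
from h import *
o=bot.get_obs();print(o["tool_pos"],o["tcp_rot"])
for n in("scene","top"):
    for k in range(2):
        c=bot.capture(n);W=pts(c); 
        p=sel(W,435,525,55,125,26,38); print(n,len(p),rect(p) if len(p)>20 else 0)
        cv2.imwrite("pics/reg_%s%d.png"%(n,k),c["img"])
E
```

```text
[479.75111318  89.8729907   96.16480011] [ 3.14154111e+00 -7.83043050e-05 -3.10017108e+00]
scene 159 (array([479.4,  88.9]), array([62.9, 39.3]), 0.4)
scene 161 (array([480.9,  89. ]), array([62.5, 39.5]), 0.4)
top 44 (array([458.5,  91.2]), array([39.1, 13.3]), 88.6)
top 44 (array([458.9,  91.1]), array([38.9, 13.4]), 89.5)
```

The scene camera has the module at (480, 89), matching the release pose. Next is the regrip across its width.

Emit:
apply_moves(
  motion="0 0 0.02 0; 0 0 0.025 0; 0 0 0.02 0; 0 0 0.012 0; 0 0 0.006 0; 0 0 0.002 0; 0 0 0 0",
)

```text
time: 20.2
tool_pos: [480.1, 89.9, 11.6]
tcp_rot: [3.142, 0.001, -3.104]
contact_force: [0.5, -0.8, 0.5]
grip_width: 91.8
finger_force: 0.0
```

Emit:
apply_moves(
  motion="0 0 0 0; 0 0 0 0; 0 0 0 0; 0 0 0 0; 0 0 0 0; 0 0 0 0; 0 0 0 0; 0 0 0 0",
  fingers=-1,
)

```text
time: 21.2
tool_pos: [479.8, 89.9, 11.2]
tcp_rot: [3.142, 0.0, -3.104]
contact_force: [-0.7, 0.8, -0.1]
grip_width: 39.7
finger_force: 30.0
```

Emit:
apply_moves(
  motion="0 0 0 0; 0 0 0 0; 0 0 0 0",
)

```text
time: 21.58
tool_pos: [479.8, 89.9, 11.2]
tcp_rot: [3.142, -0.0, -3.104]
contact_force: [0.6, -0.5, 0.0]
grip_width: 39.8
finger_force: 30.0
```

Emit:
apply_moves(
  motion="0 0 -0.004 0; 0 0 -0.01 0; 0 0 -0.025 0; 0 0 -0.03 0; 0 0 -0.02 0; 0 0 -0.006 0; 0 0 0 0",
)

```text
time: 22.45
tool_pos: [479.7, 89.9, 106.4]
tcp_rot: [3.142, 0.0, -3.104]
contact_force: [0.7, -0.1, -3.6]
grip_width: 39.6
finger_force: 30.0
```

```bash
python3 - <<'E'
from h import *
o=bot.get_obs();p=o["tool_pos"];print(p,o["tcp_rot"],o["grip_width"])
print(plan((479.8,89.9,p[2]),182.1,(462.4,218.7,p[2]),182.1,6))
E
```

```text
[479.747671    89.87067205 106.3604322 ] [ 3.14151323e+00  4.33729845e-04 -3.10409804e+00] 39.60351085347809
0.0021 0.0216 -0.0000 -0.0; 0.0021 0.0216 -0.0000 -0.0; 0.0021 0.0216 -0.0000 -0.0; 0.0021 0.0216 -0.0000 -0.0; 0.0021 0.0216 -0.0000 -0.0; 0.0021 0.0216 -0.0000 -0.0
```

Emit:
apply_moves(
  motion="0.001 0.013 0 0; 0.002 0.0255 0 0; 0.003 0.026 0 0; 0.003 0.026 0 0; 0.002 0.026 0 0; 0.0016 0.013 0 0; 0 0 0 0; 0 0 0 0",
)

```text
time: 23.45
tool_pos: [462.3, 218.2, 106.0]
tcp_rot: [-3.141, -0.001, -3.104]
contact_force: [0.7, 0.4, -2.9]
grip_width: 40.2
finger_force: 30.0
```

```bash
python3 - <<'E'
from h import *
o=bot.get_obs();p=o["tool_pos"];print(p,o["tcp_rot"],o["grip_width"])
for n in("scene",):
    c=bot.capture(n); cv2.imwrite("pics/over.png",cv2.resize(c["img"][130:260,290:430],(700,650))[:600])
E
```

```text
[462.28683388 218.2408276  105.97822931] [-3.14121341e+00 -5.09341575e-04 -3.10427144e+00] 40.196024126034715
```

View pics/over.png

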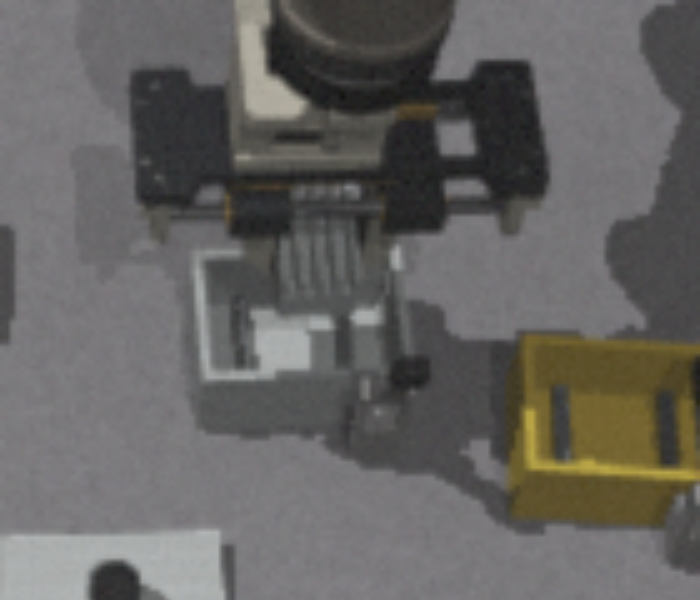

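The crop shows the module in the fingers at (320,260), lined up with the box and its rails.

Emit:
apply_moves(
  motion="0 0 0.015 0; 0 0 0.025 0; 0 0 0.02 0; 0 0 0.01 0; 0 0 0.006 0; 0 0 0 0; 0 0 0 0",
)

```text
time: 24.38
tool_pos: [462.8, 218.9, 30.8]
tcp_rot: [3.141, 0.001, -3.104]
contact_force: [0.2, -0.1, -3.2]
grip_width: 40.2
finger_force: 30.0
```

Emit:
apply_moves(
  motion="0 0 0.003 0; 0 0 0.003 0; 0 0 0.002 0; 0 0 0 0",
)

```text
time: 24.88
tool_pos: [462.2, 218.8, 22.0]
tcp_rot: [-3.142, -0.0, -3.104]
contact_force: [-0.3, -0.8, -2.4]
grip_width: 39.7
finger_force: 30.0
```

Below the rail tops with no contact, so it's between them. Slow final descent.

Emit:
apply_moves(
  motion="0 0 0.002 0; 0 0 0.002 0; 0 0 0.001 0; 0 0 0 0; 0 0 0.0005 0; 0 0 0.0005 0; 0 0 0 0",
)

```text
time: 25.75
tool_pos: [462.4, 218.8, 16.3]
tcp_rot: [3.142, 0.0, -3.104]
contact_force: [0.3, 0.3, -3.1]
grip_width: 39.8
finger_force: 30.0
```

Emit:
apply_moves(
  motion="0 0 0.0005 0; 0 0 0 0; 0 0 0 0",
)

```text
time: 26.12
tool_pos: [462.4, 218.8, 16.2]
tcp_rot: [3.141, 0.0, -3.104]
contact_force: [-2.4, -1.1, 6.5]
grip_width: 39.9
finger_force: 30.0
```

Emit:
apply_moves(
  motion="0 0 0 0; 0 0 0 0; 0 0 0 0; 0 0 -0.005 0; 0 0 -0.02 0; 0 0 -0.03 0; 0 0 -0.04 0; 0 0 -0.03 0",
  fingers=0.13,
)

```text
time: 27.12
tool_pos: [462.7, 218.9, 142.7]
tcp_rot: [3.141, 0.002, -3.104]
contact_force: [0.3, 0.8, 0.1]
grip_width: 52.0
finger_force: 0.0
```

```bash
python3 - <<'E'
from h import *
o=bot.get_obs();p=o["tool_pos"];print(p,o["tcp_rot"],o["grip_width"])
print(plan((462.4,218.8,p[2]),182.1,(615,120,p[2]),180,8))
E
```

```text
[462.69510645 218.88837497 142.69699616] [ 3.14112545e+00  1.65308972e-03 -3.10407116e+00] 51.99312491819285
-0.0186 -0.0130 -0.0000 0.3; -0.0187 -0.0130 -0.0000 0.3; -0.0187 -0.0129 -0.0000 0.3; -0.0188 -0.0128 -0.0000 0.3; -0.0188 -0.0127 -0.0000 0.3; -0.0189 -0.0126 -0.0000 0.3; -0.0190 -0.0125 -0.0000 0.3; -0.0190 -0.0124 -0.0000 0.3
```

Emit:
apply_moves(
  motion="0 -0.01 0 2.1; 0 -0.03 0 0; -0.01 -0.035 0 0; -0.03 -0.0238 0 0; -0.035 0 0 0; -0.035 0 0 0; -0.03 0 0 0; -0.0126 0 0 0",
  fingers=1,
)

```text
time: 28.12
tool_pos: [616.1, 119.3, 138.9]
tcp_rot: [-3.141, -0.002, 3.141]
contact_force: [0.8, 0.5, -0.3]
grip_width: 92.0
finger_force: 0.0
```

```bash
python3 - <<'E'
from h import *
o=bot.get_obs();p=o["tool_pos"];print(p,o["tcp_rot"],o["grip_width"])
for n in("scene","top"):
    c=bot.capture(n); W=pts(c); cv2.imwrite("img_%s.png"%n,c["img"])
    p=sel(W,425,500,180,258,26,43); print(n,len(p),rect(p),np.median(p[:,2]))
a=cv2.imread("img_scene.png");b=cv2.imread("img_top.png")
cv2.imwrite("pics/in.png",np.hstack([cv2.resize(a[170:230,315:385],(400,343)),cv2.resize(b[200:260,180:250],(400,343))]))
E
```

```text
[616.12844978 119.31150888 138.93512273] [-3.14138535e+00 -1.85456327e-03  3.14079668e+00] 91.99769688900093
scene 121 (array([460.6, 221.6]), array([67.2, 73. ]), 87.7) 33.79072419302747
top 4 (array([494.9, 249.8]), array([ 0.6, 11.9]), 5.1) 31.47639853196847
```

View pics/in.png

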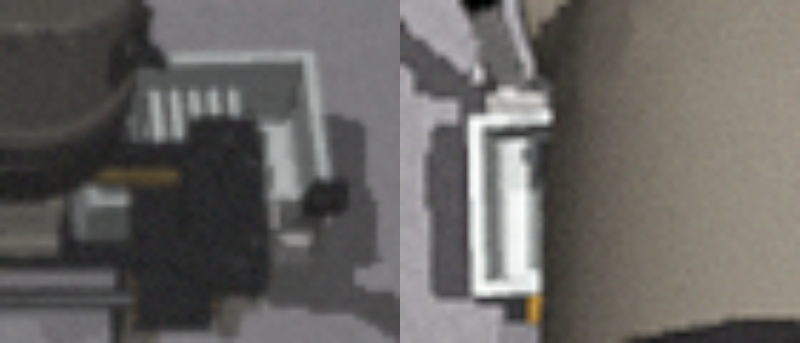

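The fins face up, parallel to the walls inside the box (left crop, around (190,110)). On to the lid.

Emit:
apply_moves(
  motion="0 0 0.03 0; 0 0 0.035 0; 0 0 0.03 0; 0 0 0.015 0; 0 0 0.005 0; 0 0 0 0; 0 0 0 0",
)

```text
time: 29.1
tool_pos: [616.1, 120.2, 26.9]
tcp_rot: [3.141, 0.002, -3.141]
contact_force: [-0.7, 0.2, -0.0]
grip_width: 91.7
finger_force: 0.0
```

Emit:
apply_moves(
  motion="0.0005 0 0.004 0; 0 0 0.003 0; 0 0 0.0005 0; 0 0 0 0",
)

```text
time: 29.6
tool_pos: [614.9, 120.1, 18.2]
tcp_rot: [3.142, -0.0, -3.141]
contact_force: [0.9, -0.4, 0.9]
grip_width: 92.2
finger_force: 0.0
```

Emit:
apply_moves(
  motion="0 0 0 0; 0 0 0 0; 0 0 0 0; 0 0 0 0; 0 0 0 0; 0 0 0 0; 0 0 0 0; 0 0 0 0",
  fingers=-1,
)

```text
time: 30.6
tool_pos: [614.9, 120.1, 18.2]
tcp_rot: [3.142, 0.0, -3.141]
contact_force: [0.1, 0.6, 0.2]
grip_width: 24.7
finger_force: 30.0
```

Emit:
apply_moves(
  motion="0 0 0 0; 0 0 0 0; 0 0 0 0",
)

```text
time: 30.98
tool_pos: [614.9, 120.1, 18.2]
tcp_rot: [3.142, 0.0, -3.141]
contact_force: [-0.0, -0.5, -0.2]
grip_width: 25.1
finger_force: 30.0
```

Emit:
apply_moves(
  motion="0 0 -0.004 0; 0 0 -0.01 0; 0 0 -0.025 0; 0 0 -0.03 0; 0 0 -0.028 0; 0 0 -0.01 0; 0 0 0 0",
)

```text
time: 31.85
tool_pos: [615.0, 120.2, 125.7]
tcp_rot: [3.141, 0.001, -3.141]
contact_force: [-0.8, -0.0, -2.8]
grip_width: 24.9
finger_force: 30.0
```

Emit:
apply_moves(
  motion="0.0122 0 0 0; 0.03 0 0 0; 0.035 0 0 0; 0.035 0 0 0; 0.03 0.0188 0 0; 0.01 0.035 0 0; 0 0.03 0 0; 0 0.015 0 0",
)

```text
time: 32.85
tool_pos: [461.8, 219.8, 124.2]
tcp_rot: [-3.141, -0.002, -3.139]
contact_force: [0.5, 0.1, -2.0]
grip_width: 25.0
finger_force: 30.0
```

Emit:
apply_moves(
  motion="0 0 0 0; 0 0 0.01 0; 0 0 0.02 0; 0 0 0.015 0; 0 0 0 0; 0 0 0 0",
)

```text
time: 33.6
tool_pos: [463.0, 218.6, 80.5]
tcp_rot: [3.141, 0.0, -3.141]
contact_force: [0.8, -0.2, -1.7]
grip_width: 25.2
finger_force: 30.0
```

Emit:
apply_moves(
  motion="0 0 0.004 0; 0 0 0.004 0; 0 0 0.004 0; 0 0 0 0; 0 0 0 0",
)

```text
time: 34.22
tool_pos: [462.7, 218.9, 68.3]
tcp_rot: [3.141, 0.0, -3.141]
contact_force: [0.0, -0.0, -1.9]
grip_width: 24.9
finger_force: 30.0
```

Emit:
apply_moves(
  motion="0 0 0.002 0; 0 0 0.002 0; 0 0 0.001 0; 0 0 0 0; 0 0 0 0",
)

```text
time: 34.85
tool_pos: [462.7, 218.8, 63.2]
tcp_rot: [3.141, 0.0, -3.141]
contact_force: [-0.2, 0.5, -2.2]
grip_width: 25.2
finger_force: 30.0
```

Emit:
apply_moves(
  motion="0 0 0.0005 0; 0 0 0.0005 0; 0 0 0 0; 0 0 0.0005 0; 0 0 0 0; 0 0 0 0",
)

```text
time: 35.6
tool_pos: [462.7, 218.8, 62.1]
tcp_rot: [3.141, 0.0, -3.141]
contact_force: [-2.6, -0.7, 4.9]
grip_width: 24.7
finger_force: 30.0
```

Lid is home at z 62.1, as expected. I'll release it, then go behind the clamp arm with closed fingers turned 88°.

Emit:
apply_moves(
  motion="0 0 0 0; 0 0 0 0; 0 0 0 0; 0 0 0 0; 0 0 -0.03 0; 0 0 -0.04 0; 0 0 -0.04 0; 0 0 -0.02 0",
  fingers=1,
)

```text
time: 36.6
tool_pos: [463.4, 219.1, 194.0]
tcp_rot: [3.141, 0.003, -3.141]
contact_force: [0.4, -0.4, -0.5]
grip_width: 92.0
finger_force: 0.0
```

```bash
python3 - <<'E'
from h import *
o=bot.get_obs();p=o["tool_pos"];print(p,o["tcp_rot"],o["grip_width"])
print(plan((462.7,218.8,190),180,(595,258.5,190),92,9))
E
```

```text
[463.35725053 219.05891015 194.00666781] [ 3.14051887  0.0032064  -3.14074465] 91.99787112427892
-0.0147 0.0044 -0.0000 9.8; -0.0137 0.0068 -0.0000 9.8; -0.0124 0.0091 -0.0000 9.8; -0.0107 0.0110 -0.0000 9.8; -0.0086 0.0127 -0.0000 9.8; -0.0063 0.0140 -0.0000 9.8; -0.0039 0.0148 -0.0000 9.8; -0.0013 0.0153 -0.0000 9.8; 0.0013 0.0153 -0.0000 9.8
```

Emit:
apply_moves(
  motion="-0.0147 0.0044 0 9.8; -0.0137 0.0068 0 9.8; -0.0124 0.0091 0 9.8; -0.0107 0.0110 0 9.8; -0.0086 0.0127 0 9.8; -0.0063 0.0140 0 9.8; -0.0039 0.0148 0 9.8; -0.0013 0.0153 0 9.8",
  fingers=-1,
)

```text
time: 37.6
tool_pos: [580.6, 254.1, 191.5]
tcp_rot: [-3.141, -0.0, 1.768]
contact_force: [-0.2, 0.5, -0.5]
grip_width: 16.6
finger_force: 0.0
```

Emit:
apply_moves(
  motion="0.0013 0.0153 0 9.8; 0 0 0 0; 0 0 0 0",
)

```text
time: 37.98
tool_pos: [594.3, 258.2, 191.4]
tcp_rot: [-3.141, 0.0, 1.606]
contact_force: [-0.0, 0.9, 0.5]
grip_width: 0.6
finger_force: 0.0
```

```bash
python3 - <<'E'
from h import *
o=bot.get_obs();p=o["tool_pos"];print(p,o["tcp_rot"],o["grip_width"])
for n in("scene","top"):
    c=bot.capture(n);W=pts(c);cv2.imwrite("img_%s.png"%n,c["img"])
    p=sel(W,425,500,160,200,50,66); print(n,"plate z",np.percentile(p[:,2],[5,50,95]),len(p))
    p=sel(W,410,500,150,290,52,64); print(rect(p))
    p=sel(W,500,575,235,285,66,150); print(p[p[:,2].argsort()[::-8]].round()[:5].tolist())
a=cv2.imread("img_scene.png");b=cv2.imread("img_top.png")
cv2.imwrite("pics/push.png",np.hstack([cv2.resize(a[140:260,310:450],(400,343)),cv2.resize(b[150:270,160:300],(400,343))]))
E
```

```text
[594.3258295  258.18725078 191.4398838 ] [-3.14066615e+00  1.76254300e-04  1.60645723e+00] 0.597285892060935
scene plate z [53.28402439 56.7307147  60.57923601] 380
(array([459.9, 208.4]), array([80.1, 96.6]), 0.3)
[[549.0, 251.0, 127.0], [531.0, 249.0, 95.0], [527.0, 249.0, 75.0], [515.0, 243.0, 69.0]]
top plate z [54.54541207 58.131668   61.9276742 ] 427
(array([460.6, 198. ]), array([81. , 69.1]), 2.5)
[]
```

View pics/push.png

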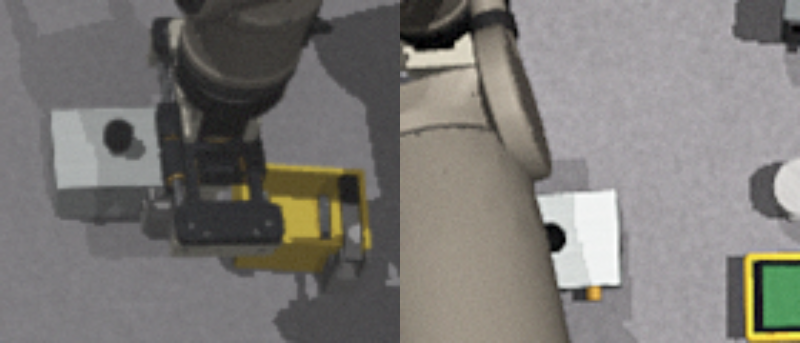

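The left crop shows the lid seated on the box (110,145) and the gripper behind the clamp arm.

Emit:
apply_moves(
  motion="0 0 0.02 0; 0 0 0.035 0; 0 0 0.02 0; 0 0 0.006 0; 0 0 0 0; 0 -0.005 0 0; 0 -0.005 0 0; 0 -0.005 0 0",
)

```text
time: 39.08
tool_pos: [579.6, 257.9, 111.3]
tcp_rot: [3.141, -0.0, 1.603]
contact_force: [0.9, -0.2, -0.1]
grip_width: 0.5
finger_force: 0.0
```

Emit:
apply_moves(
  motion="0 -0.007 0 0; 0 -0.008 0 0; 0 -0.009 0 0; 0 -0.01 0 0; 0 -0.01 0 0; 0 -0.01 0 0",
)

```text
time: 39.83
tool_pos: [525.1, 255.9, 110.4]
tcp_rot: [-3.141, 0.0, 1.603]
contact_force: [3.8, 0.2, -1.1]
grip_width: 0.3
finger_force: 1.6
```

Emit:
apply_moves(
  motion="0 -0.01 0 0; 0 -0.01 0 0; 0 -0.005 0 0; 0 0 0 0; 0 0.006 0 0; 0 0 -0.03 0; 0 0 -0.03 0; 0 0 0 0",
)

```text
time: 40.83
tool_pos: [508.4, 255.9, 172.8]
tcp_rot: [3.138, -0.001, 1.603]
contact_force: [0.7, -0.7, 0.1]
grip_width: 0.6
finger_force: 0.0
```

```bash
python3 - <<'E'
from h import *
o=bot.get_obs();print(o["tool_pos"],o["contact_force"])
c=bot.capture("scene");W=pts(c)
for d in bot.cut_out(c,"clamp")[:3]: 
    p=W[d["pixels"]]; print(d["p"],d["point"],np.nanpercentile(p,[3,50,97],axis=0).round().tolist())
p=sel(W,420,540,238,275,62,150); print(len(p)); print(p[p[:,2].argsort()[::-6]].round().tolist())
E
```

```text
[508.42099608 255.8819424  172.79899758] [ 0.70199936 -0.66330072  0.12125308]
0.75 [436.0, 213.3] [[503.0, 411.0, 60.0], [535.0, 417.0, 66.0], [574.0, 426.0, 71.0]]
99
[[475.0, 246.0, 131.0], [487.0, 247.0, 114.0], [507.0, 259.0, 86.0], [503.0, 252.0, 83.0], [510.0, 257.0, 81.0], [512.0, 255.0, 79.0], [513.0, 260.0, 76.0], [517.0, 253.0, 72.0], [508.0, 249.0, 71.0], [522.0, 258.0, 71.0], [518.0, 251.0, 70.0], [509.0, 249.0, 69.0], [511.0, 266.0, 68.0], [514.0, 249.0, 67.0], [522.0, 248.0, 66.0], [524.0, 249.0, 64.0], [426.0, 245.0, 63.0]]
```

Emit:
apply_moves(
  motion="0 -0.02 0 0; 0 -0.022 0 0; 0 0 0.015 0; 0 0 0.015 0; 0 0 0.007 0; 0 0 0.007 0; 0 0 0.007 0; 0 0 0.007 0",
)

```text
time: 41.92
tool_pos: [452.5, 253.4, 114.8]
tcp_rot: [-3.115, 0.003, 1.603]
contact_force: [-63.1, -4.5, 64.4]
grip_width: 0.1
finger_force: 45.0
```

Emit:
apply_moves(
  motion="0 0 0.007 0; 0 0 0.007 0; 0 0 0.007 0; 0 0 0.007 0; 0 0 0.005 0; 0 0 0 0",
)

```text
time: 42.68
tool_pos: [463.5, 254.5, 78.7]
tcp_rot: [-3.139, 0.001, 1.605]
contact_force: [0.9, 0.0, 0.7]
grip_width: 0.1
finger_force: 0.0
```

Force spiked to about 90 N there, so I'm checking the arm before pressing any further.

```bash
python3 - <<'E'
from h import *
o=bot.get_obs();print(o["tool_pos"],o["contact_force"])
c=bot.capture("scene");W=pts(c)
p=sel(W,420,540,238,275,62,150); print(len(p)); print(p[p[:,2].argsort()[::-6]].round().tolist())
cv2.imwrite("pics/p2.png",cv2.resize(c["img"][150:240,310:415],(700,600)))
E
```

```text
[463.50348487 254.53372994  78.72118626] [0.91513582 0.03374305 0.7087219 ]
104
[[496.0, 244.0, 150.0], [494.0, 249.0, 147.0], [496.0, 259.0, 146.0], [494.0, 255.0, 142.0], [483.0, 263.0, 121.0], [482.0, 264.0, 116.0], [471.0, 242.0, 99.0], [518.0, 266.0, 70.0], [515.0, 244.0, 69.0], [517.0, 246.0, 68.0], [508.0, 259.0, 67.0], [525.0, 268.0, 67.0], [510.0, 262.0, 66.0], [519.0, 256.0, 66.0], [509.0, 267.0, 65.0], [503.0, 252.0, 64.0], [523.0, 246.0, 63.0], [520.0, 257.0, 62.0]]
```

View pics/p2.png

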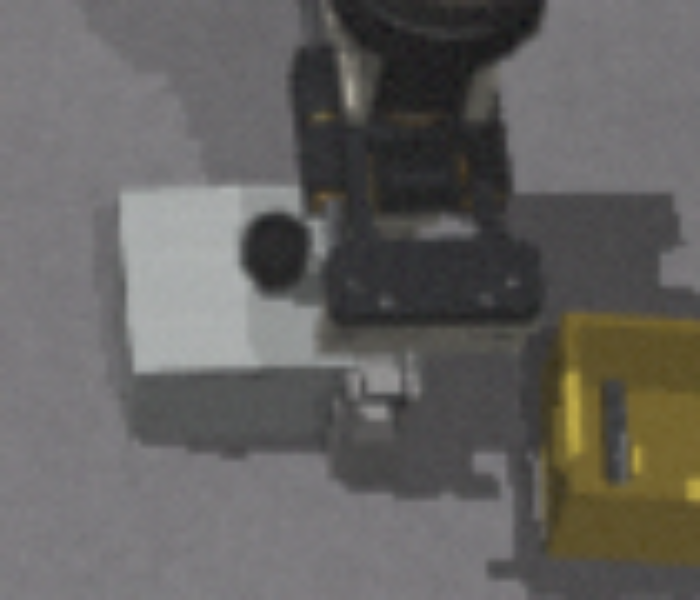

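The arm has swung down: only the bracket shows at (380,380), with the bar running under the fingers. The lid is undisturbed. Press gently.

Emit:
apply_moves(
  motion="0 0 0.003 0; 0 0 0.002 0; 0 0 0.001 0; 0 0 0 0",
)

```text
time: 43.22
tool_pos: [465.2, 254.0, 73.7]
tcp_rot: [3.141, -0.0, 1.603]
contact_force: [0.2, 0.5, -0.2]
grip_width: 0.6
finger_force: 0.0
```

Emit:
apply_moves(
  motion="0 0 0.001 0; 0 0 0.0005 0; 0 0 0 0; 0 0 0 0",
)

```text
time: 43.72
tool_pos: [465.1, 254.1, 72.4]
tcp_rot: [3.141, -0.0, 1.603]
contact_force: [0.0, -1.5, 2.7]
grip_width: 0.5
finger_force: 1.5
```

Emit:
apply_moves(
  motion="0 0 0.0005 0; 0 0 0.0005 0; 0 0 0.0005 0; 0 0 0 0; 0 0 0 0",
)

```text
time: 44.35
tool_pos: [464.9, 254.1, 70.7]
tcp_rot: [-3.141, -0.0, 1.603]
contact_force: [-1.6, -1.2, 3.8]
grip_width: 0.4
finger_force: 1.9
```

Emit:
apply_moves(
  motion="0 0 0.0003 0; 0 0 0.0003 0; 0 0 0 0; 0 0 0 0",
)

```text
time: 44.85
tool_pos: [464.9, 254.1, 70.6]
tcp_rot: [3.142, -0.0, 1.603]
contact_force: [-2.2, -1.2, 8.3]
grip_width: 0.4
finger_force: 4.1
```

Force is rising with no further travel, so the arm is at its stop on the lid. A little more, then withdraw and look.

Emit:
apply_moves(
  motion="0 0 0.0005 0; 0 0 0 0; 0 0 0 0",
)

```text
time: 45.22
tool_pos: [464.9, 254.2, 70.5]
tcp_rot: [3.141, -0.0, 1.603]
contact_force: [-3.7, -1.5, 11.9]
grip_width: 0.3
finger_force: 5.8
```

Emit:
apply_moves(
  motion="0 0 -0.01 0; 0 0 -0.03 0; 0 0 -0.05 0; 0 0 -0.05 0; -0.03 -0.03 0 0; -0.04 -0.04 0 0; -0.03 -0.03 0 0; 0 0 0 0",
)

```text
time: 46.22
tool_pos: [366.7, 149.8, 209.9]
tcp_rot: [-3.142, 0.0, 1.601]
contact_force: [1.4, -0.5, -0.6]
grip_width: 0.5
finger_force: 0.0
```

```bash
python3 - <<'E'
from h import *
o=bot.get_obs();print(o["tool_pos"],o["contact_force"])
for n in("scene","top"):
    c=bot.capture(n);W=pts(c);cv2.imwrite("img_%s.png"%n,c["img"])
    for nm,x0,x1 in(("grip",440,467),("bar",472,500)):
        p=sel(W,x0,x1,249,260,50,100); print(n,nm,np.percentile(p[:,2],[10,50,90]).round(1) if len(p) else 0,len(p))
    p=sel(W,425,498,165,200,50,66); print("plate",np.median(p[:,2]) if len(p) else 0)
a=cv2.imread("img_scene.png");b=cv2.imread("img_top.png")
cv2.imwrite("pics/end.png",np.hstack([cv2.resize(a[110:290,150:450],(500,300)),cv2.resize(b[180:270,180:265],(300,300))]))
E
```

```text
[366.69135526 149.75717958 209.9183877 ] [ 1.37186282 -0.4884785  -0.58829459]
scene grip [65.6 67.8 70.7] 39
scene bar [62.5 64.9 68.8] 41
plate 56.7115216733049
top grip [66.5 67.9 69.4] 2
top bar [57.8 65.5 68.2] 54
plate 0
```

View pics/end.png

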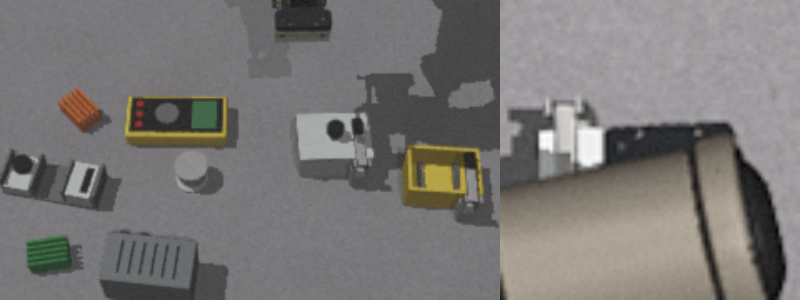

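The final picture shows the lid on the box, the clamp arm down across it (360,135), an empty middle rack bay, and the bystanders where they were. Measured with the scene camera's −1.4 mm height bias removed, the grip top is near 69–70 mm, the bar near 66 and the plate at 58, all matching a closed clamp.

```bash
python3 -c "
from plant import bot
print(bot.close_job())"
```

```text
the job is handed in; nothing more can be done
None
```

I handed the job in at about 46 s: the module is in the box between the rails with fins up, the lid is fully home and the clamp arm is down on it; one clamp push briefly read about 90 N at the wrist (limit 120 N), sampled only at the end of that move, so the true peak is unknown.

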